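# Slide the change tray out to the customer

## Task

Give the customer her change: with the fingertips, gently push the change tray across the raised pay shelf until its flat front lip, 30 mm deep, sticks out over the customer's edge of the shelf and the dish behind it still rests on the shelf, with the tray square to that edge. Do not pinch, lift or tip the tray, keep the three coins lying in its dish, disturb nothing else, and leave the tray lying there.

Things in the scene. Friction and masses are not known exactly. Their poses are not given: they have to be found in the camera images.
- pay_shelf: Raised wooden pay shelf, fixed on the counter between robot and customer: 280 mm deep (its x) by 800 mm long (its y), level top 110 mm above its origin (centre of its underside, on the counter). Its x axis points across it to the customer, away from the robot; y runs along it, z up. Place and yaw (up to 12 degrees) vary. Low things (under 50 mm) lie on the counter before it.
- shelf_edge (a point): Middle of the shelf's top edge on the customer's side (140 mm along the shelf's x from its origin, at the height of its top). Axes as the shelf's: x points out over the edge to the customer, y runs along the edge.
- tray: Grey plastic change tray, loose, flat on the shelf: 130 mm (x) by 170 mm (y), about 0.22 kg, slides easily when pushed by its back rim (x -65 mm); starts up to 20 degrees off square. Base 5 mm thick; a rim 5 mm wide, 14 mm high over the underside, surrounds the dish (inside x -60 to 30, y -80 to 80 mm). From x 35 to 65 mm the base is the flat lip, no rim. Origin: centre of the underside; x points to the lip, z up.
- tray_lip (a point): Middle of the lip's front edge, on its top face: 65 mm along the tray's x from its origin, 5 mm above the underside. Its distance past shelf_edge, along the edge's x, is the overhang.
- coin_a: Loose coin in the tray's dish, 28 mm across, 3 mm thick. Origin: centre of its underside, as for the other coins.
- coin_b: Loose coin in the tray's dish, 26 mm across, 3 mm thick.
- coin_c: Loose coin in the tray's dish, 28 mm across, 3 mm thick.
- card_terminal: Bystander: black card terminal, loose, 165 x 78 x 37 mm, on the pay shelf to one side of the tray. Origin (as of all bystanders): centre of the underside.
- pen_cup: Bystander: grey pen cup with pens, loose, 72 mm across, 145 mm high with the pens, on the pay shelf on the other side of the tray.
- honey_jar: Bystander: honey jar, loose, 60 mm across, 85 mm high, near the +y end of the pay shelf, customer side.
- tin: Bystander: steel tin, loose, 60 mm across, 70 mm high, near the -y end of the pay shelf, customer side.
- tape_roll: Bystander: brown tape roll lying flat, loose, 60 mm across, 24 mm high, near the -y end of the pay shelf, robot side.
- tomato: Bystander: tomato, loose, 64 mm across, 50 mm high, near the +y end of the pay shelf, robot side.

How it is judged:
At the end, for the whole second after the job is handed in: The tray lies flat and at rest on the pay shelf, the middle of its lip 20 to 40 mm past the customer's edge, its x axis within 10 degrees of square to the edge, the three coins in its dish; no bystander has moved 20 mm (x of tray_lip in the frame of shelf_edge between 0.02 and 0.04 m and angle between the x axis of tray and the x axis of pay_shelf, either way round below 0.175 rad and angle between tray's own z axis and vertical below 0.05 rad and z of tray in the frame of pay_shelf between 0.106 and 0.114 m and linear speed of tray below 0.01 m/s and x of coin_a in the frame of tray between -0.06 and 0.03 m and y of coin_a in the frame of tray between -0.08 and 0.08 m and z of coin_a in the frame of tray between 0 and 0.02 m and x of coin_b in the frame of tray between -0.06 and 0.03 m and y of coin_b in the frame of tray between -0.08 and 0.08 m and z of coin_b in the frame of tray between 0 and 0.02 m and x of coin_c in the frame of tray between -0.06 and 0.03 m and y of coin_c in the frame of tray between -0.08 and 0.08 m and z of coin_c in the frame of tray between 0 and 0.02 m and distance of each of card_terminal, pen_cup, honey_jar, tin, tape_roll, tomato from where it was at the start of the episode below 0.02 m); the robot touches nothing.
It fails at once if the tray is lifted more than 10 mm off the shelf, or falls (z of tray in the frame of pay_shelf above 0.12 m or z of tray in the frame of pay_shelf below 0.095 m).
It fails at once if the tray is tipped more than 9 degrees (angle between tray's own z axis and vertical above 0.16 rad).
It fails at once if the tray is pinched or pushed with more than 15 N (contact force between the fingers and tray above 15 N).
It fails at once if a coin leaves the dish (not ((x of coin_a in the frame of tray between -0.06 and 0.03 m and y of coin_a in the frame of tray between -0.08 and 0.08 m and z of coin_a in the frame of tray between 0 and 0.02 m) and (x of coin_b in the frame of tray between -0.06 and 0.03 m and y of coin_b in the frame of tray between -0.08 and 0.08 m and z of coin_b in the frame of tray between 0 and 0.02 m) and (x of coin_c in the frame of tray between -0.06 and 0.03 m and y of coin_c in the frame of tray between -0.08 and 0.08 m and z of coin_c in the frame of tray between 0 and 0.02 m))).
It fails at once if a bystander is moved 20 mm or more (distance of any of card_terminal, pen_cup, honey_jar, tin, tape_roll, tomato from where it was at the start of the episode above 0.02 m).
It also fails if it takes over 38 s, if anything falls off the work surface, if the arm or the gripper's body presses on something with over 40 N, if the wrist force passes 120 N, or if a joint passes its speed limit or range.

## Robot

A 6-joint arm with a two-finger parallel gripper is mounted at the origin on the work surface. World frame = base frame: x ahead of the robot, y to its left, z up, the work surface at z = 0. Lengths are in m, angles in rad, forces in N, time in s.
With the tool pointing down it reaches from about 0.425 to 0.95 m from the base axis. Payload 3.5 kg.
Tool frame: the origin (TCP) lies at the very end of the fingers, on their centre line; the grasp point (between the pads) lies 19 mm behind it (grip_depth is the distance from the TCP to the grasp point, in m); x points along the fingers, z is the direction in which the jaws open and shut, and the axes are right-handed (so a half turn about x gives the same grasp; the last joint's range is limited). The gripper opens to 85 mm and grips with 20 to 120 N. Pads are 22 mm wide; open, the fingers measure 114 mm over their backs; the gripper's body (76 mm by 85 mm) begins 54 mm behind the grasp point. The pads swing forward as they close: fully open they stand 13 mm farther back than shut.
Start: joints at [1.195, 0.286, 1.577, -0, 1.279, -0.15], TCP at [0.151, 0.658, 0.231] pointing down, gripper open.
Joint ranges: [-2.77, 2.77], [-0.9, 2.22], [0.21, 2.48], [-1.53, 4.67], [0.24, 2.81], [-2.84, 2.84]. Speed limits (rad/s): [2.79, 2.79, 3.14, 3.14, 3.14, 3.14].

## Interface

Orientations are given as a unit quaternion [x, y, z, w].
In Python, from plant import get_state, read_camera, calibration, sign_off, recognise, grip_depth gives the robot as it stands. The module is installed in compiled form; this text tells all that it offers.
- The arm moves only by the tool servo_tool, never from a script. Its argument "deltas" is a list that holds one entry, the list of rows, each a list of 4 numbers: the shift along the world's x, y, z scaled (see below), then the turn about the world's z scaled (see below). In form: [[[tx, ty, tz, spin], ...]]. A call has exactly 5 rows; each row is the pose to reach, as a shift and turn from the pose commanded when the call began; what a row does not reach only later rows make up. The controller multiplies each number of a shift by 10 cm and each number of a turn by 90 degrees. A row lasts 1/10 s, in which the tool goes at most 50 mm and 8.59 degrees, less where a joint would pass 70% of its speed; a pose out of reach is approached as far as the arm can. A call with a number of a shift or a turn outside -1 to 1 is refused whole. A call with a gripper value outside its range is refused whole. "claw" is the gripper's target within -1 to 1 (fully open at 1, half-way at 0, shut at -1), set as the call begins (left out, the last holds). The fingers move at their own pace and stop on an object; "force" is the grip in N (left out, the last holds). Time passes only in rows, so rows that repeat a pose let the fingers close, or fill a call up. It gives the time, the measured TCP pose, the force and the opening at its end, in the units of the state.
- get_state(): the state, without advancing time (a new reading comes with each control period).
- read_camera(name): name is "scene" or "top"; returns the picture (400x640x3 uint8, blue, green, red); there is no depth.
- calibration(name): a dict with "intrinsics" (3x3 intrinsics, pixels), "R" (3x3) and "t" (3): a world point X has camera coordinates R X + t. Camera axes: x right, y down, z forward; pixel columns grow to the right and rows downward; lengths in m; the calibration is good to about 2 mm. A picture is of the moment at which its call begins. calibration takes no time and is no camera call.
- sign_off(): hands the job in, once; it reports no verdict.
Trained networks look in the newest picture that a camera, given by its name, has taken for a name from the list of things; names that differ only in an ending like _2 or _b are one class to them, and where a whole thing is asked for, a point or a joint stands for the part that bears it (a point fixed in the world has none). Each returns a list of dicts, best first, with "p" (0 to 1); they miss things now and then, are a little off and sometimes report something else, mostly with a low value. They report only what shows in the picture. A call takes as long as a camera call.
- recognise(camera, query): "at" ([x, y, z] in m, in world coordinates, good to about 4 mm: the middle of the surface that is visible of it).
The state is a dict: "time": time; "qpos": joint angles; "dq": joint speeds; "joint_efforts": joint torques, N m; "eef_pos": TCP position; "tcp_rot": TCP orientation; "contact_force": force on the tool from outside, world axes, zero at the start; "wrist_torque": the same for the moment, N m; "opening": opening from 0.0 (shut) to 1.0 (fully open).
Only numpy, scipy, OpenCV 4.12 (cv2) and the standard library are available. Lean on these libraries where they do the work, as an engineer would, in place of code of your own. Each camera call takes 0.05 s, during which the arm holds its last target. There are 200 camera calls.

## Working session

There is one attempt and no reset: what is moved stays moved. The work goes in short steps, Python scripts to look and compute and a tool call to move; the robot and the scene stay as the last step left them, time stands still between calls to the robot, and variables do not carry over. Pictures are saved under pics/ and viewed, about 8 in all and at most 12, crops included, and the job is handed in when it is done.

Besides the shell and the picture viewer there is one more tool, called after "Emit:" as a command line: name --argument value ..., lists and objects as JSON in quotes. servo_tool: Moves the arm, as the interface text tells. Its arguments: {"type":"object","properties":{"deltas":{"type":"array"},"claw":{"type":"number"},"force":{"type":"number"}},"required":["deltas"]}

```bash
mkdir -p pics
python3 - <<'E'
from plant import *
import cv2,numpy as np
for c in("top","scene"):
    im=read_camera(c);cv2.imwrite(f"pics/{c}0.png",im)
    k=calibration(c);print(c,np.round(k["intrinsics"],1).tolist(),np.round(k["R"],3).tolist(),np.round(k["t"],3).tolist())
for q in("pay_shelf","tray","tray_lip","card_terminal","pen_cup","coin_a"):
    for d in recognise("top",q)[:3]:print(q,{a:np.round(b,3).tolist() for a,b in d.items()})
s=get_state();print(s["time"],s["eef_pos"],s["tcp_rot"],s["opening"])
E
```

```text
top [[416.0, 0.0, 319.5], [0.0, 416.0, 192.7], [0.0, 0.0, 1.0]] [[-0.027, -0.999, -0.02], [-0.989, 0.03, -0.142], [0.143, 0.016, -0.99]] [0.055, 0.606, 1.013]
scene [[393.9, 0.0, 320.4], [0.0, 393.9, 198.9], [0.0, 0.0, 1.0]] [[0.509, 0.86, 0.014], [0.699, -0.404, -0.591], [-0.502, 0.311, -0.807]] [-0.305, -0.358, 1.388]
pay_shelf {'at': [0.557, -0.057, 0.11], 'p': 0.79}
pay_shelf {'at': [0.578, -0.388, 0.18], 'p': 0.66}
tray {'at': [0.539, -0.014, 0.116], 'p': 0.89}
tray_lip {'at': [0.538, -0.01, 0.116], 'p': 0.79}
card_terminal {'at': [0.563, -0.287, 0.133], 'p': 0.7}
pen_cup {'at': [0.586, 0.199, 0.2], 'p': 0.69}
coin_a {'at': [0.511, 0.034, 0.12], 'p': 0.62}
coin_a {'at': [0.514, -0.017, 0.119], 'p': 0.59}
coin_a {'at': [0.553, -0.055, 0.115], 'p': 0.56}
0.4 [0.15104091 0.65777241 0.23110884] [-0.44055673  0.55325656  0.4404187   0.55303554] 0.9983363792668287
```

View pics/top0.png

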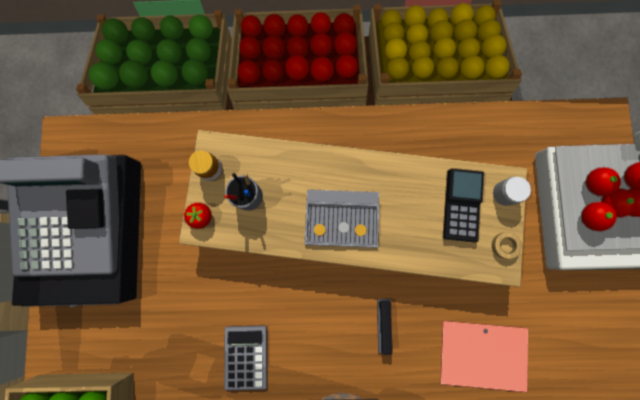

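View pics/scene0.png

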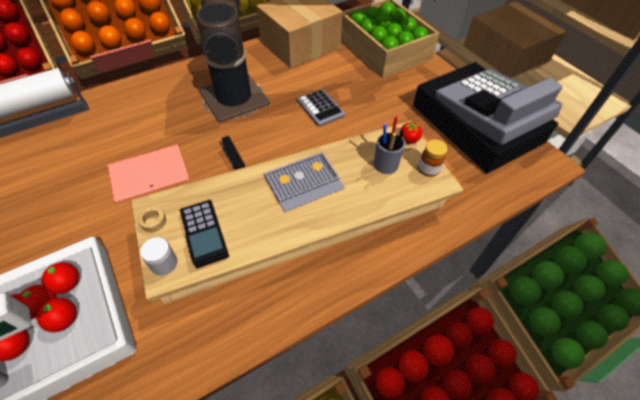

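The top view shows the shelf's customer edge running from about (197,131) to (528,167). The tray's lip is up at (307–379,191), its back rim is at row ~247, and three coins lie in the dish. Next I fit the lines precisely.

```bash
cat > h.py <<'E'
import cv2,numpy as np
from plant import *
def proj(X,c="top"):
    k=calibration(c);return cv2.projectPoints(np.float64(X).reshape(-1,1,3),cv2.Rodrigues(k["R"])[0],k["t"],k["intrinsics"],None)[0][:,0]
def unproj(uv,z,c="top"):
    k=calibration(c);uv=np.float64(uv).reshape(-1,2)
    d=np.c_[uv,np.ones(len(uv))]@np.linalg.inv(k["intrinsics"]).T@k["R"]
    o=-k["R"].T@k["t"];return o+d*((z-o[2])/d[:,2])[:,None]
def edge(im):
    g=cv2.GaussianBlur(im,(3,3),0).astype(float).sum(2);P=[]
    for u in list(range(255,440,3))+list(range(215,235,3)):
        v0=131+(u-197)*36/331;v=np.arange(int(v0)-7,int(v0)+8)
        d=g[v+1,u]-g[v-1,u];i=d.argmax();P.append((u,v[i]))
    P=unproj(P,.11);
    l=cv2.fitLine(P[:,:2].astype(np.float32),cv2.DIST_HUBER,0,.005,.005).ravel()
    n=np.array([l[1],-l[0]]);n*=np.sign(n[0]);r=(P[:,:2]-l[2:])@n
    return l[2:],n,r.std()
def trayfit(im,box):
    u0,v0,u1,v1=box;hsv=cv2.cvtColor(im,cv2.COLOR_BGR2HSV)
    m=np.zeros(im.shape[:2],np.uint8);m[v0:v1,u0:u1]=(hsv[v0:v1,u0:u1,1]<65)*255
    m=cv2.morphologyEx(m,cv2.MORPH_CLOSE,np.ones((9,9)));c=max(cv2.findContours(m,0,1)[0],key=cv2.contourArea)
    W=unproj(c[:,0],.115)[:,:2];(cx,cy),(w,h),a=cv2.minAreaRect((W*1000).astype(np.float32))
    B=cv2.boxPoints(((cx,cy),(w,h),a))/1000;return c,B,(cx/1000,cy/1000,w,h,a)
E
python3 - <<'E'
from h import *
im=cv2.imread("pics/top0.png")
p,n,s=edge(im);print("edge",p,n,s,np.degrees(np.arctan2(n[1],n[0])))
c,B,r=trayfit(im,(290,175,395,260));print(r);print(B)
v=im.copy();cv2.drawContours(v,[c],-1,(0,0,255),1)
t=np.array([-n[1],n[0]])
q=proj([[*(p+t*k),.11] for k in(-.35,.3)]).astype(int);cv2.line(v,tuple(map(int,q[0])),tuple(map(int,q[1])),(255,0,0),1)
cv2.imwrite("pics/c1.png",cv2.resize(v[120:290,180:450],None,fx=2.9,fy=2.9,interpolation=cv2.INTER_CUBIC))
E
```

```text
edge [ 0.71290773 -0.00148389] [ 0.988421   -0.15173614] 0.0009066386169878749 -8.727552
(0.5357374267578126, -0.014571670532226563, 170.9893341064453, 130.75405883789062, 86.45036315917969)
[[ 0.46519256 -0.09585462]
 [ 0.59569573 -0.10395003]
 [ 0.6062823   0.06671128]
 [ 0.47577912  0.07480668]]
```

View pics/c1.png

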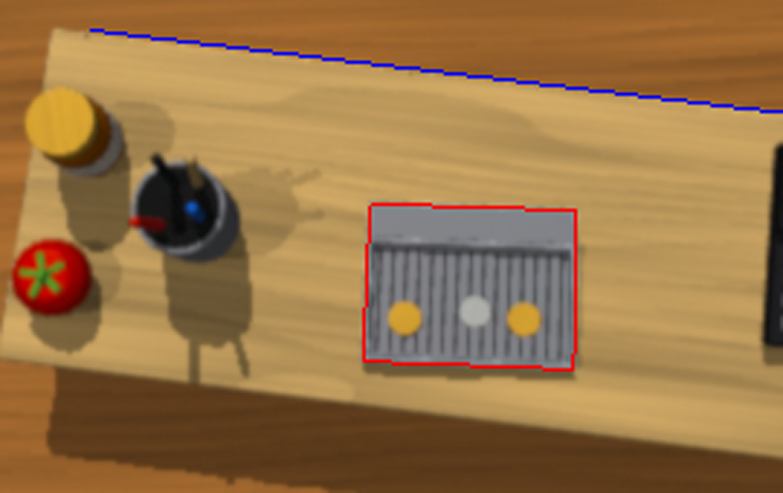

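Run:
```python
from plant import *
from scipy.spatial.transform import Rotation as R
import numpy as np
M=R.from_quat(get_state()["tcp_rot"]).as_matrix();print(M.round(3),np.degrees(np.arctan2(M[1,2],M[0,2])),grip_depth)
```

```text
[[-0.    -0.975  0.224]
 [-0.     0.224  0.975]
 [-1.     0.    -0.   ]] 77.06284041558064 0.0187
```

Emit:
servo_tool --deltas '[[[0.1,-0.2,0.3,0],[0.3,-0.4,0.5,0],[0.5,-0.6,0.7,0.02],[0.7,-0.8,0.7,0.047],[0.8,-1,0.7,0.047]]]'

```text
time: 0.9
eef_pos: [0.2327, 0.5573, 0.3027]
tcp_rot: [-0.46, 0.536, 0.461, 0.538]
contact_force: [1.0, 0.0, -0.3]
opening: 1.002
```

Emit:
servo_tool --deltas '[[[0.2,-0.3,0,0],[0.4,-0.6,0,0],[0.6,-0.8,0,0],[0.8,-1,0,0],[0.8,-1,0,0]]]'

```text
time: 1.4
eef_pos: [0.313, 0.456, 0.3016]
tcp_rot: [-0.46, 0.537, 0.459, 0.538]
contact_force: [-0.1, 0.8, -0.5]
opening: 1.002
```

Emit:
servo_tool --deltas '[[[0.2,-0.3,0,0],[0.4,-0.6,0,0],[0.6,-0.8,0,0],[0.8,-1,0,0],[0.8,-1,0,0]]]'

```text
time: 1.9
eef_pos: [0.3925, 0.3567, 0.3014]
tcp_rot: [-0.46, 0.537, 0.46, 0.537]
contact_force: [-0.7, 0.1, 1.1]
opening: 0.996
```

Emit:
servo_tool --deltas '[[[0.1,-0.3,0,0],[0.2,-0.6,0,0],[0.3,-0.8,0,0],[0.3,-1,0,0],[0.3,-1,0,0]]]'

```text
time: 2.4
eef_pos: [0.4208, 0.2575, 0.3014]
tcp_rot: [-0.46, 0.537, 0.46, 0.537]
contact_force: [1.1, 0.2, -1.1]
opening: 1.002
```

Emit:
servo_tool --deltas '[[[0,-0.3,0,0],[0.1,-0.6,0,0],[0.2,-0.8,0,0],[0.3,-1,0,0],[0.3,-1,0,0]]]'

```text
time: 2.9
eef_pos: [0.4517, 0.1577, 0.3014]
tcp_rot: [-0.46, 0.537, 0.46, 0.537]
contact_force: [-0.3, 0.2, 0.9]
opening: 1.001
```

Emit:
servo_tool --deltas '[[[0,-0.3,0,0],[0,-0.6,0,0],[0,-0.8,0,0],[0,-1,0,0],[0,-1,0,0]]]'

```text
time: 3.4
eef_pos: [0.4511, 0.0581, 0.3014]
tcp_rot: [-0.46, 0.537, 0.46, 0.537]
contact_force: [-0.8, 0.4, -0.2]
opening: 1.0
```

Emit:
servo_tool --deltas '[[[0,-0.3,0,0],[-0.03,-0.59,-0.2,0],[-0.03,-0.59,-0.5,0],[-0.03,-0.59,-0.8,0],[-0.03,-0.59,-1,0]]]'

```text
time: 3.9
eef_pos: [0.4473, 0.0009, 0.1991]
tcp_rot: [-0.46, 0.537, 0.462, 0.536]
contact_force: [-0.4, -0.7, -0.7]
opening: 1.003
```

Emit:
servo_tool --deltas '[[[0,0,-0.2,0],[0,0,-0.4,0],[0,0,-0.55,0],[0,0,-0.66,0],[0,0,-0.66,0]]]'

```text
time: 4.4
eef_pos: [0.4471, 0.0004, 0.1337]
tcp_rot: [-0.46, 0.537, 0.462, 0.536]
contact_force: [0.6, -0.9, 0.6]
opening: 1.002
```

Emit:
servo_tool --deltas '[[[0,0,-0.05,0],[0,0,-0.1,0],[0,0,-0.15,0],[0,0,-0.17,0],[0,0,-0.17,0]]]'

```text
time: 4.9
eef_pos: [0.4479, -0.0012, 0.118]
tcp_rot: [-0.46, 0.537, 0.461, 0.536]
contact_force: [-0.4, -0.7, 1.0]
opening: 1.007
```

Emit:
servo_tool --deltas '[[[0,0,-0.02,0],[0,0,-0.03,0],[0,0,-0.04,0],[0,0,-0.05,0],[0,0,-0.05,0]]]'

```text
time: 5.4
eef_pos: [0.448, -0.0011, 0.1132]
tcp_rot: [-0.461, 0.537, 0.461, 0.536]
contact_force: [-0.2, -0.0, -0.1]
opening: 0.998
```

Emit:
servo_tool --deltas '[[[0,0,-0.01,0],[0,0,-0.01,0],[0,0,-0.02,0],[0,0,-0.02,0],[0,0,-0.02,0]]]'

```text
time: 5.9
eef_pos: [0.4481, -0.0011, 0.1113]
tcp_rot: [-0.461, 0.537, 0.461, 0.536]
contact_force: [-0.6, -0.4, 0.1]
opening: 1.001
```

Emit:
servo_tool --deltas '[[[0,0,-0.01,0],[0,0,-0.01,0],[0,0,-0.02,0],[0,0,-0.02,0],[0,0,-0.02,0]]]'

```text
time: 6.4
eef_pos: [0.4481, -0.0011, 0.1093]
tcp_rot: [-0.461, 0.537, 0.461, 0.536]
contact_force: [-0.8, -0.7, 0.3]
opening: 1.001
```

Emit:
servo_tool --deltas '[[[0,0,-0.01,0],[0,0,-0.02,0],[0,0,-0.03,0],[0,0,-0.03,0],[0,0,-0.03,0]]]'

```text
time: 6.9
eef_pos: [0.448, -0.0011, 0.1063]
tcp_rot: [-0.461, 0.537, 0.461, 0.536]
contact_force: [0.2, 0.1, 0.3]
opening: 0.996
```

Emit:
servo_tool --deltas '[[[0,0,-0.01,0],[0,0,-0.02,0],[0,0,-0.03,0],[0,0,-0.03,0],[0,0,-0.03,0]]]'

```text
time: 7.4
eef_pos: [0.448, -0.0011, 0.1033]
tcp_rot: [-0.461, 0.537, 0.461, 0.536]
contact_force: [1.2, -0.4, 0.0]
opening: 1.001
```

Run:
```python
from h import *
a=read_camera("scene");b=read_camera("top");print(get_state()["contact_force"],get_state()["eef_pos"])
A=cv2.resize(a[120:240,230:380],(800,640),interpolation=cv2.INTER_CUBIC)
B=cv2.resize(b[170:290,250:430],(800,533),interpolation=cv2.INTER_CUBIC)
cv2.imwrite("pics/s2.png",A[:600]);cv2.imwrite("pics/t2.png",B)
```

```text
[ 0.12371035 -0.20716293  0.52823501] [ 0.44812853 -0.00114703  0.10337301]
```

View pics/s2.png

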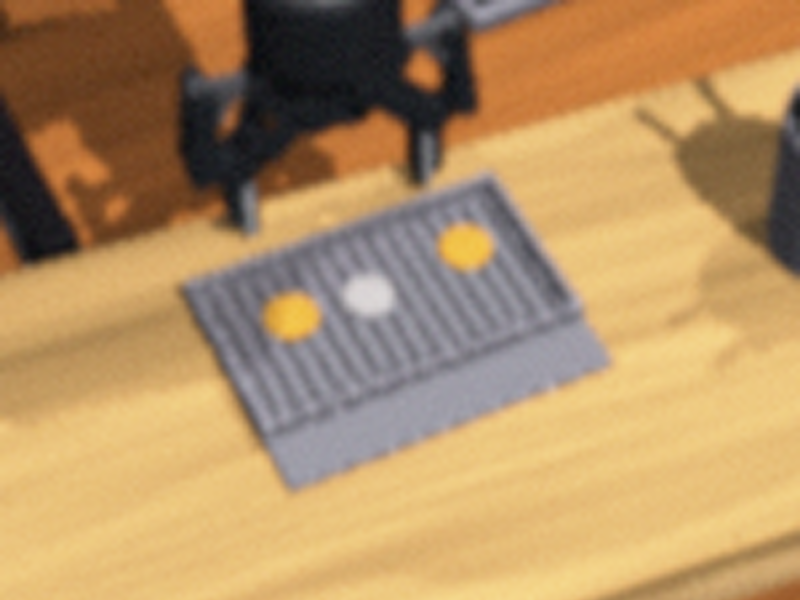

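Both fingertips are just behind the back rim at crop positions (245,225) and (425,180), clear of everything else. I lower a little more and start a gentle push.

Emit:
servo_tool --deltas '[[[0,0,-0.02,0],[0,0,-0.03,0],[0.03,-0.005,-0.03,0],[0.06,-0.01,-0.03,0],[0.08,-0.012,-0.03,0]]]'

```text
time: 8.0
eef_pos: [0.456, -0.0023, 0.1003]
tcp_rot: [-0.46, 0.537, 0.461, 0.536]
contact_force: [-2.2, 0.6, 2.9]
opening: 1.0
```

Emit:
servo_tool --deltas '[[[0.03,-0.005,0,0],[0.06,-0.009,0,0],[0.09,-0.014,0,0],[0.12,-0.018,0,0],[0.15,-0.023,0,0]]]'

```text
time: 8.5
eef_pos: [0.4713, -0.0046, 0.1002]
tcp_rot: [-0.461, 0.537, 0.461, 0.536]
contact_force: [-1.6, 1.3, 0.3]
opening: 0.995
```

Emit:
servo_tool --deltas '[[[0.04,-0.006,0,0],[0.08,-0.012,0,0],[0.12,-0.018,0,0],[0.16,-0.025,0,0],[0.2,-0.031,0,0]]]'

```text
time: 9.0
eef_pos: [0.4914, -0.0079, 0.1002]
tcp_rot: [-0.461, 0.537, 0.461, 0.537]
contact_force: [-1.8, 0.3, -0.3]
opening: 0.999
```

Run:
```python
from h import *
a=read_camera("scene");b=read_camera("top");print(get_state()["contact_force"],get_state()["eef_pos"])
A=cv2.resize(a[120:240,230:380],(750,600),interpolation=cv2.INTER_CUBIC)
cv2.imwrite("pics/s3.png",A);cv2.imwrite("pics/t3.png",b)
```

```text
[ 0.3142642  -0.27018107  0.90036533] [ 0.49209603 -0.00803537  0.10053766]
```

View pics/s3.png

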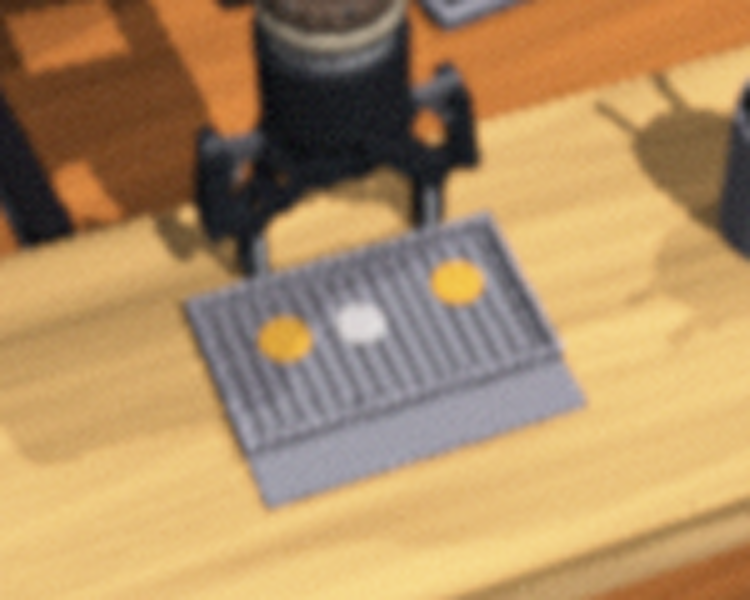

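The tray is sliding with about 2 N and is now against both fingers, coins in place. I continue the push.

Emit:
servo_tool --deltas '[[[0.04,-0.006,0,0],[0.09,-0.014,0,0],[0.14,-0.021,0,0],[0.19,-0.029,0,0],[0.24,-0.037,0,0]]]'

```text
time: 9.6
eef_pos: [0.5155, -0.0115, 0.1004]
tcp_rot: [-0.461, 0.537, 0.461, 0.536]
contact_force: [-3.2, 0.1, 1.9]
opening: 0.998
```

Emit:
servo_tool --deltas '[[[0.05,-0.008,0,0],[0.1,-0.015,0,0],[0.15,-0.023,0,0],[0.2,-0.031,0,0],[0.25,-0.038,0,0]]]'

```text
time: 10.1
eef_pos: [0.5405, -0.0153, 0.1004]
tcp_rot: [-0.461, 0.537, 0.461, 0.537]
contact_force: [-3.4, 1.4, 3.1]
opening: 0.996
```

Emit:
servo_tool --deltas '[[[0.05,-0.008,0,0],[0.1,-0.015,0,0],[0.15,-0.023,0,0],[0.2,-0.031,0,0],[0.24,-0.037,0,0]]]'

```text
time: 10.6
eef_pos: [0.5646, -0.019, 0.1003]
tcp_rot: [-0.461, 0.536, 0.461, 0.537]
contact_force: [-3.5, 1.4, 1.4]
opening: 1.0
```

Run:
```python
from h import *
a=read_camera("scene");b=read_camera("top");print(get_state()["contact_force"],get_state()["eef_pos"])
A=cv2.resize(a[120:270,230:380],(600,600),interpolation=cv2.INTER_CUBIC)
B=cv2.resize(b[120:270,270:420],(600,600),interpolation=cv2.INTER_CUBIC)
cv2.imwrite("pics/s4.png",cv2.resize(np.hstack([A,B]),(800,400)));cv2.imwrite("pics/t4.png",b)
```

```text
[-0.193846    0.28588738  0.04778345] [ 0.56518289 -0.01920026  0.10027546]
```

View pics/s4.png

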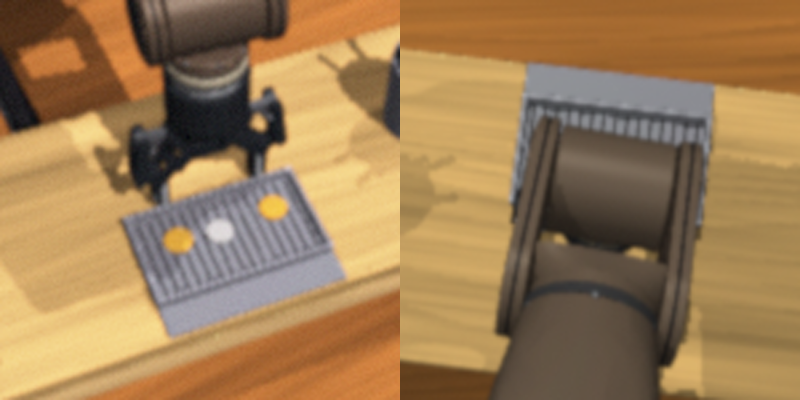

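Square to the edge, coins in place. I measure the lip against the edge from its front corners, at (318,144) and (388,152) in the top picture.

Run:
```python
from h import *
p,n,_=edge(cv2.imread("pics/top0.png"))
im=cv2.imread("pics/t4.png")
s=cv2.cvtColor(im,cv2.COLOR_BGR2HSV)[...,1].astype(int);P=[]
for u in range(322,386,3):
    v=np.arange(136,162);d=s[v+1,u]-s[v-1,u];P.append((u,v[d.argmin()]))
W=unproj(P,.115)[:,:2];l=cv2.fitLine(W.astype(np.float32),cv2.DIST_HUBER,0,.005,.005).ravel();m=np.array([l[1],-l[0]]);m*=np.sign(m[0])
print("overhang",np.median((W-p)@n),"ang",np.degrees(np.arctan2(m[1],m[0])),((W-p)@n).round(4).tolist())
x=get_state()["eef_pos"][:2];print("pred from tcp",(x-p)@n+.141)
```

```text
overhang 2.1035699236034584e-06 ang -8.953002 [0.0008, -0.0008, 0.0, 0.0009, -0.0007, 0.0002, 0.001, -0.0006, 0.0003, 0.0012, -0.0004, 0.0004, -0.0012, -0.0003, 0.0006, -0.001, -0.0002, 0.0007, -0.0009, -0.0, 0.0008, -0.0008]
pred from tcp -0.0023261263851368508
```

Emit:
servo_tool --deltas '[[[0.04,-0.006,0,0],[0.08,-0.012,0,0],[0.12,-0.018,0,0],[0.16,-0.024,0,0],[0.19,-0.029,0,0]]]'

```text
time: 11.2
eef_pos: [0.5834, -0.0219, 0.1001]
tcp_rot: [-0.461, 0.537, 0.461, 0.537]
contact_force: [-2.1, 0.7, 0.2]
opening: 1.002
```

Emit:
servo_tool --deltas '[[[0.03,-0.005,0,0],[0.06,-0.009,0,0],[0.08,-0.012,0,0],[0.09,-0.014,0,0],[0.1,-0.015,0,0]]]'

```text
time: 11.7
eef_pos: [0.5931, -0.0234, 0.1002]
tcp_rot: [-0.461, 0.537, 0.461, 0.536]
contact_force: [-1.3, 0.2, -0.6]
opening: 0.996
```

Emit:
servo_tool --deltas '[[[-0.05,0.008,0,0],[-0.15,0.023,0,0],[-0.25,0.038,0.1,0],[-0.4,0.061,0.4,0],[-0.4,0.061,0.8,0]]]'

```text
time: 12.2
eef_pos: [0.5494, -0.0164, 0.1784]
tcp_rot: [-0.459, 0.538, 0.462, 0.535]
contact_force: [1.5, -0.2, 1.3]
opening: 1.002
```

Emit:
servo_tool --deltas '[[[-0.1,0,0.3,0],[-0.3,0,0.6,0],[-0.5,0,0.8,0],[-0.7,0,1,0],[-0.8,0,1,0]]]'

```text
time: 12.7
eef_pos: [0.4731, -0.0174, 0.2839]
tcp_rot: [-0.463, 0.535, 0.458, 0.538]
contact_force: [-0.1, 0.3, -0.2]
opening: 0.999
```

Run:
```python
from h import *
b=read_camera("top");a=read_camera("scene");print(get_state()["time"],get_state()["eef_pos"])
cv2.imwrite("pics/t5.png",b);cv2.imwrite("pics/s5.png",a)
p,n,_=edge(cv2.imread("pics/top0.png"))
s=cv2.cvtColor(b,cv2.COLOR_BGR2HSV)[...,1].astype(int);P=[]
for u in range(326,386,3):
    v=np.arange(122,150);d=s[v+1,u]-s[v-1,u];P.append((u,v[d.argmin()]))
W=unproj(P,.115)[:,:2];l=cv2.fitLine(W.astype(np.float32),cv2.DIST_HUBER,0,.005,.005).ravel();m=np.array([l[1],-l[0]]);m*=np.sign(m[0])
print("overhang",np.median((W-p)@n),"ang",np.degrees(np.arctan2(m[1],m[0])))
A=cv2.resize(a[100:300,120:470],(700,400));B=cv2.resize(b[110:310,180:540],(720,400));
cv2.imwrite("pics/v5.png",cv2.resize(np.vstack([A,B[:,:700]]),(525,600)))
```

```text
12.8 [ 0.47218183 -0.01709371  0.28034411]
overhang 0.02836041511570649 ang -8.920998
```

View pics/v5.png

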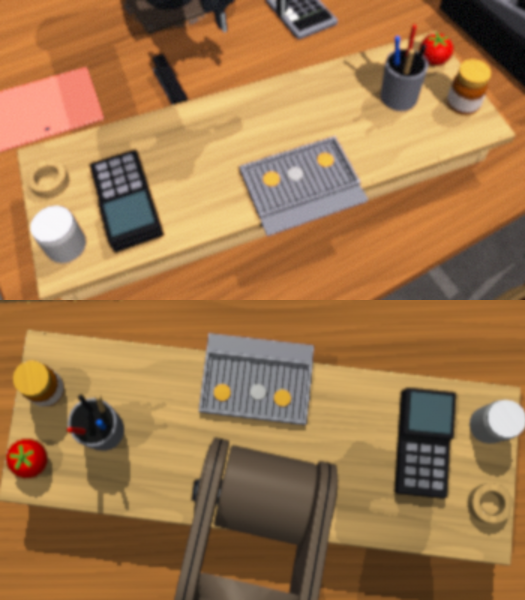

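The lip overhangs by 28 mm at 0.2° off square, the coins are in the dish, the bystanders haven't moved, and the arm is clear. I sign off.

```bash
python3 -c "
from plant import *
print(sign_off())"
```

```text
the job is handed in; nothing more can be done
None
```

I pushed the change tray across the pay shelf with both open fingertips against its back rim, then backed off, lifted clear and handed the job in at 12.8 s. No pass or fail was reported at hand-in.

- **Overhang:** the last camera check puts the lip about 28 mm past the customer's edge (20 to 40 mm allowed).
- **Squareness:** about 0.2° off square to the edge.
- **Force:** the tool read up to about 4 N during the push, going by the reading at the end of each move.
- **Coins and bystanders:** the three coins are in the dish, and nothing else on the shelf looks moved. I judged both by eye in the last pictures and did not measure them.

No checks failed. The one disagreement was about 2 mm mid-push between the camera measurement and the arm-position estimate, which is within calibration accuracy.

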